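# Stack incense-wood slats in a squaring clamp and set its thumbscrew

### The job

Stack the three long wooden slats crosswise in the clamp: two lying side by side across its two wooden bearers, from fence to jaw, each flush with one end of the bearers, and the third across the middle of those two. Then turn the clamp's thumbscrew clockwise until it seats on its stop, back it off a quarter turn, and finish still gripping the thumbscrew there; leave the jars, bowl, brush and short offcut where they are.

Things in the scene. Friction and masses are not known exactly. Their poses are not given: they have to be found in the camera images.
- clamp: the clamp, fixed: dark steel base 130 x 225 x 12 mm; two light wooden bearers along its x, 90 long, 14 wide, centred at y = +-35 mm, tops 24 mm above the table; aluminium fence at +y, inner face at y = +57 mm, top 38 mm up; at -y the jaw, then a grey housing 70 x 44 mm centred at y = -112 mm, top 46 mm up, carrying the thumbscrew. Origin: on the table under the middle between the bearers
- jaw: aluminium jaw 110 mm wide, top 36.5 mm up, facing the fence; driven by the screw: its face is at the clamp's y = -56 mm when the screw is seated, 7 mm further back for each rad short of that. Advancing, it pushes the lower slats square; seated, it leaves 113 mm to the fence, so the slats stay loose. Origin: middle of the face's lower edge
- screw (a joint): angle of the thumbscrew, rad: 0 fully out, grows clockwise seen from above, hard stop (seated) at 2.6; starts between 0.6 and 1.5. Stays where it is left (friction 0.05 N m); it does not rise or sink
- wings: brass wing grip of the thumbscrew: upright plate 38 mm long (its x), 10 mm thick (its y), 30 mm high (its z), on the upright axis of the screw at x = 0, y = -112 mm of the clamp; origin at the centre of its underside, 52 mm above the table; 6 mm clear above the housing. At joint value 0 its x is along the clamp's x; turns with the screw
- rest_near (a point): where a lower slat goes: centre of its underside when flush with the bearers' near (-x) ends, lying along the clamp's y; 34 mm from the clamp's middle; axes as the clamp's
- rest_far (a point): the same for the other lower slat, flush with the far (+x) ends
- rest_top (a point): where the top slat goes: centre of its underside, 36 mm above the table, lying along the clamp's x across the two lower slats; axes as the clamp's
- slat1: dark wooden slat, 110 x 22 x 12 mm, 26 g, lying flat on a 3 mm thick white sheet at the left; origin at the centre of its underside, x along its length, z up. The three slats are alike and interchangeable
- slat2: a slat like slat1
- slat3: a slat like slat1
- offcut: short offcut of the same slat, only 45 x 22 x 12 mm, lying on the sheet: not one of the three slats, leave it; origin at the centre of its underside
- jar_a: closed round clear jar with a white lid, 53 mm across, 36 mm high, standing on the sheet beyond the slats; origin under its centre
- jar_b: another such jar on the sheet
- jar_c: another such jar, on the table to the right of the clamp
- jar_d: another such jar, beside jar_c
- bowl: white bowl, 116 mm across, 55 mm high, beyond the clamp; origin under its centre
- brush: small brush lying on the table, far right
Things that resemble listed ones, but are neither listed nor needed, are in the scene too. Leave any green or pink look-alike of the slat1 alone. Leave any yellow look-alike of the slat2 alone.

How it is judged:
On the way, in this order (a step that is already met when the one before it is completed fails the run):
1. two slats lie side by side across the bearers, one at each end of them, let go (((horizontal distance between slat1 and rest_near below 0.014 m and z of slat1 in the frame of rest_near between -0.005 and 0.005 m and angle between the x axis of slat1 and the y axis of rest_near, either way round below 0.2 rad and linear speed of slat1 below 0.02 m/s) or (horizontal distance between slat2 and rest_near below 0.014 m and z of slat2 in the frame of rest_near between -0.005 and 0.005 m and angle between the x axis of slat2 and the y axis of rest_near, either way round below 0.2 rad and linear speed of slat2 below 0.02 m/s) or (horizontal distance between slat3 and rest_near below 0.014 m and z of slat3 in the frame of rest_near between -0.005 and 0.005 m and angle between the x axis of slat3 and the y axis of rest_near, either way round below 0.2 rad and linear speed of slat3 below 0.02 m/s)) and ((horizontal distance between slat1 and rest_far below 0.014 m and z of slat1 in the frame of rest_far between -0.005 and 0.005 m and angle between the x axis of slat1 and the y axis of rest_far, either way round below 0.2 rad and linear speed of slat1 below 0.02 m/s) or (horizontal distance between slat2 and rest_far below 0.014 m and z of slat2 in the frame of rest_far between -0.005 and 0.005 m and angle between the x axis of slat2 and the y axis of rest_far, either way round below 0.2 rad and linear speed of slat2 below 0.02 m/s) or (horizontal distance between slat3 and rest_far below 0.014 m and z of slat3 in the frame of rest_far between -0.005 and 0.005 m and angle between the x axis of slat3 and the y axis of rest_far, either way round below 0.2 rad and linear speed of slat3 below 0.02 m/s)) and contact force between the fingers and slat1 below 0.1 N and contact force between the fingers and slat2 below 0.1 N and contact force between the fingers and slat3 below 0.1 N), for 0.2 s.
2. the third slat lies crosswise over the middle of those two, let go (all of step 1 and ((horizontal distance between slat1 and rest_top below 0.02 m and z of slat1 in the frame of rest_top between -0.005 and 0.005 m and angle between the x axis of slat1 and the x axis of rest_top, either way round below 0.2 rad and linear speed of slat1 below 0.02 m/s) or (horizontal distance between slat2 and rest_top below 0.02 m and z of slat2 in the frame of rest_top between -0.005 and 0.005 m and angle between the x axis of slat2 and the x axis of rest_top, either way round below 0.2 rad and linear speed of slat2 below 0.02 m/s) or (horizontal distance between slat3 and rest_top below 0.02 m and z of slat3 in the frame of rest_top between -0.005 and 0.005 m and angle between the x axis of slat3 and the x axis of rest_top, either way round below 0.2 rad and linear speed of slat3 below 0.02 m/s))), for 0.2 s.
3. the thumbscrew has been turned clockwise until it seats (value of joint screw above 2.52 rad), for 0.1 s.
At the end, for the whole second after the job is handed in: Lower slats within 14 mm, top slat within 20 mm of their places, 5 mm in height, 0.2 rad in direction, at rest, not touched by the fingers; the screw, once seated (beyond 2.52), is back a quarter turn from its stop (joint 0.81 to 1.25), still, and gripped with more than 1.5 N (all of step 2 and value of joint screw between 0.81 and 1.25 rad and velocity of joint screw between -0.1 and 0.1 rad/s and contact force between the fingers and wings above 1.5 N); the arm keeps its last pose, push and grip.
It fails at once if a jar, the bowl, the brush or the offcut is pushed more than 25 mm from its place (distance of any of offcut, jar_a, jar_b, jar_c, jar_d, bowl, brush from where it was at the start of the episode above 0.025 m).
It also fails if it takes over 72 s, if anything falls off the work surface, if the arm or the gripper's body presses on something with over 40 N, if the wrist force passes 120 N, or if a joint passes its speed limit or range.

### The arm

A 7-joint arm with a two-finger parallel gripper is mounted at the origin on the work surface. World frame = base frame: x ahead of the robot, y to its left, z up, the work surface at z = 0. Lengths are in m, angles in rad, forces in N, time in s.
With the tool pointing down it reaches from about 0.425 to 1.025 m from the base axis. Payload 9.4 kg.
Tool frame: the origin (TCP) lies on the mounting face of the last link; the fingertips stand 173 mm ahead of it and the grasp point (between the pads) lies r.grasp_offset ahead of it (r.grasp_offset is the distance from the TCP to the grasp point, in m); z points along the fingers, y is the line along which they close (so a half turn about z gives the same grasp; the last joint's range is limited). The gripper opens to 85 mm and grips with 20 to 120 N. Pads are 22 mm wide; open, the fingers measure 114 mm over their backs; the gripper's body (76 mm by 85 mm) begins 54 mm behind the grasp point. The pads swing forward as they close: fully open they stand 13 mm farther back than shut.
Start: joints at [-1.409, 0.599, -0.003, 1.599, 0.002, 0.943, -0.08], TCP at [0.171, 0.704, 0.405] pointing down, gripper open.
Joint ranges: [-2.57, 2.57], [-0.35, 1.97], [-1.29, 1.29], [0.11, 2.56], [-1.05, 4.19], [0.11, 1.86], [-2.63, 2.63]. Speed limits (rad/s): [2.22, 2.22, 3.01, 3.01, 3.14, 3.14, 3.14].

### API

Orientations are given as a 3x3 rotation matrix whose columns are the frame's x, y, z axes.
In Python, from workcell import r gives the robot as it stands.
- The arm moves only by the tool move_arm, never from a script. Its argument "motion" is a list of rows, each a list of 3 entries, a list of its own where there are three numbers: the closure, from -1 (fully open) to 1 (shut), then the shift along the tool's x, y, z in m, then the turn, a rotation vector about the tool's x, y, z in rad. In form: [[hand, [tx, ty, tz], [ax, ay, az]], ...]. A call has exactly 8 rows; each row is the pose to reach, as a shift and turn from the pose commanded when the call began, along the tool's axes at that moment; what a row does not reach only later rows make up. A row lasts 1/10 s, in which the tool goes at most 50 mm and 8.59 degrees, less where a joint would pass 70% of its speed; a pose out of reach is approached as far as the arm can. A call with a gripper value outside its range is refused whole. The fingers move at their own pace and stop on an object; "newtons" is the grip in N (left out, the last holds). Time passes only in rows, so rows that repeat a pose let the fingers close, or fill a call up. It gives the time, the measured TCP pose, the force, the opening and the grip force at its end, in the units of the state.
- r.read_state(): the state, without advancing time (a new reading comes with each control period).
- r.capture(name): name is "scene" or "top"; returns a dict with "pixels" (420x560x3 uint8, blue, green, red), "z_map" (420x560 float32, m along the optical axis (not along the pixel's ray), 0 where there is no reading), "fov_y" (degrees; the focal length in pixels is half the picture's height over the tangent of half this angle, whatever the lens; pixels are square), "cx", "cy" (the principal point, pixels), "camera_from_world" (4x4, takes a point from world to camera coordinates). Camera axes: x right, y down, z forward; pixel columns grow to the right and rows downward; lengths in m; the calibration is good to about 2 mm. A picture is of the moment at which its call begins.
- r.job_done(): hands the job in; it is judged then, once.
The state is a dict: "clock": time; "q": joint angles; "qd": joint speeds; "joint_efforts": joint torques, N m; "tool_pos": TCP position; "ee_rot": TCP orientation; "ft_force": force on the tool from outside, world axes, zero at the start; "ft_torque": the same for the moment, N m; "gripper_width": finger opening in m; "finger_force": force on a finger pad.
Only numpy, scipy, OpenCV 4.12 (cv2) and the standard library are available. Lean on these libraries where they do the work, as an engineer would, in place of code of your own. Each camera call takes 0.05 s, during which the arm holds its last target. There are 200 camera calls.

## Working session

There is one attempt and no reset: what is moved stays moved. The work goes in short steps, Python scripts to look and compute and a tool call to move; the robot and the scene stay as the last step left them, time stands still between calls to the robot, and variables do not carry over. Pictures are saved under pics/ and viewed, at most 10 in all, crops included, and the job is handed in when it is done.

Besides the shell and the picture viewer there is one more tool, called after "Request:" by a JSON object that holds its "method" and its "body", one argument or row to a line. move_arm: Moves the arm, as the interface text tells. Its arguments: {"type":"object","properties":{"motion":{"type":"array"},"newtons":{"type":"number"}},"required":["motion"]}

```bash
ls; mkdir -p pics; python3 - <<'E'
from workcell import r
import cv2,numpy as np
s=r.read_state()
for k,v in s.items(): print(k,np.round(v,4).tolist())
print(r.grasp_offset)
for n in("scene","top"):
    c=r.capture(n); cv2.imwrite(f"pics/{n}0.png",c["pixels"]); np.savez(f"{n}0.npz",**c)
    print(n,c["fov_y"],c["cx"],c["cy"],np.round(c["camera_from_world"],4).tolist())
E
```

```text
pics
clock 0.0
q [-1.4087, 0.6001, -0.0025, 1.6001, 0.0018, 0.9429, -0.0798]
qd [-0.0002, 0.0006, -0.0001, 0.0006, 0.0005, 0.0009, -0.0013]
joint_efforts [0.0001, -77.6458, 1.5651, -25.801, 0.0124, 0.0091, -0.0]
tool_pos [0.1714, 0.7042, 0.4038]
ee_rot [[-0.9716, 0.2365, -0.0002], [0.2365, 0.9716, -0.0015], [-0.0001, -0.0015, -1.0]]
ft_force [-0.1165, -0.2198, 0.4785]
ft_torque [0.0308, 0.012, 0.0227]
finger_force 0.0
gripper_width 0.0856
0.1547
scene 56.53116961941166 283.2134068750517 207.54841320077895 [[-0.5351, 0.8447, 0.0112, 0.2574], [0.4906, 0.3215, -0.8099, -0.241], [-0.6877, -0.4279, -0.5865, 1.4257], [0.0, 0.0, 0.0, 1.0]]
top 57.0272190595955 280.35174018086997 207.2301257210859 [[-0.0044, -1.0, -0.0064, 0.0397], [-0.9915, 0.0052, -0.1304, 0.565], [0.1304, 0.0058, -0.9914, 0.9747], [0.0, 0.0, 0.0, 1.0]]
```

View pics/top0.png

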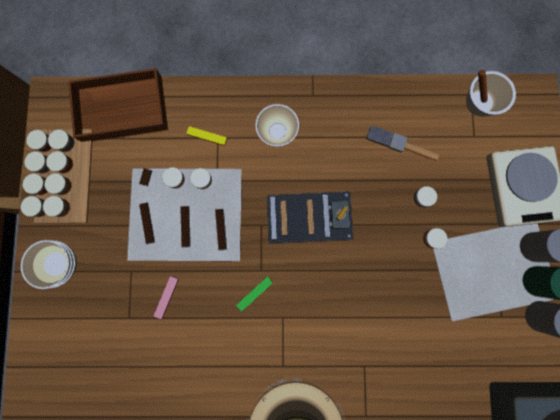

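View pics/scene0.png

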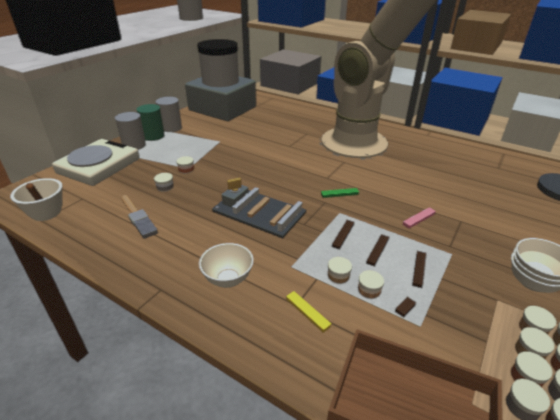

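The top view shows the slats as dark bars at about (147,223), (185,226) and (221,229), and the offcut at (146,177). The jars on the sheet are at (172,177) and (200,178). The clamp is at (310,218), with its fence on the left (+y), bearers at x≈284 and 311, jaw at 326 and brass wings at (342,213). The scene view confirms the same layout.

```bash
cat > h.py <<'E'
import numpy as np, cv2
def cloud(c):
    h,w=c["z_map"].shape; f=h/2/np.tan(np.radians(float(c["fov_y"]))/2)
    v,u=np.mgrid[:h,:w]; z=c["z_map"]
    p=np.stack([(u-c["cx"])/f*z,(v-c["cy"])/f*z,z],-1)
    T=np.linalg.inv(c["camera_from_world"]); return p@T[:3,:3].T+T[:3,3]
def proj(c,P):
    h=c["z_map"].shape[0]; f=h/2/np.tan(np.radians(float(c["fov_y"]))/2)
    T=c["camera_from_world"]; q=np.atleast_2d(P)@T[:3,:3].T+T[:3,3]
    return np.c_[q[:,0]/q[:,2]*f+c["cx"],q[:,1]/q[:,2]*f+c["cy"]]
def blobs(c,mask,amin=15):
    """components: centre xy, size, long axis angle, median z (world), area"""
    P=cloud(c); n,l,st,ce=cv2.connectedComponentsWithStats(mask.astype(np.uint8)); out=[]
    for i in range(1,n):
        if st[i,4]<amin: continue
        q=P[(l==i)&(c["z_map"]>0)]
        zt=np.median(q[:,2]); 
        (cx,cy),(a,b),an=cv2.minAreaRect(q[:,:2].astype(np.float32)*1000)
        w=q[:,:2]-q[:,:2].mean(0); d=np.linalg.svd(w,full_matrices=False)[2][0]
        if d[0]<0:d=-d
        out.append(dict(px=ce[i].round(0).tolist(),c=(round(cx,1),round(cy,1)),mean=(q[:,:2].mean(0)*1000).round(1).tolist(),size=(round(max(a,b),1),round(min(a,b),1)),ang=round(float(np.arctan2(d[1],d[0])),3),z=round(zt*1000,1),n=int(st[i,4])))
    return out
E
python3 - <<'E'
from h import *
for n in("top","scene"):
    c=dict(np.load(f"{n}0.npz")); P=cloud(c); p=c["pixels"].astype(int); mx=p.max(2)
    hsv=cv2.cvtColor(c["pixels"],cv2.COLOR_BGR2HSV)
    x,y,z=P[...,0],P[...,1],P[...,2]
    sheet=(x>.35)&(x<.68)&(y>.14)&(y<.5)&(z>-.02)&(z<.05)
    print(n,"dark on sheet",*blobs(c,sheet&(mx<75)),sep="\n ")
    cl=(x>.4)&(x<.62)&(y>-.19)&(y<.09)
    print("base dark+all z>6mm",*blobs(c,cl&(z>.006)),sep="\n ")
    print("bearers",*blobs(c,cl&(hsv[...,1]>70)&(mx>110)&(z>.015)&(z<.034)),sep="\n ")
    print("bright",*blobs(c,cl&(hsv[...,1]<60)&(mx>110)&(z>.02)),sep="\n ")
    print("wings",*blobs(c,cl&(z>.062)),sep="\n ")
    print("sheet z",np.median(z[sheet&(mx>140)])*1000, "table z",np.median(z[(x>.35)&(x<.4)&(y<0)&(y>-.2)])*1000)
E
```

```text
top
 dark on sheet
 {'px': [145.0, 177.0], 'c': (654.0, 403.2), 'mean': [653.6, 402.5], 'size': (42.8, 21.7), 'ang': -0.256, 'z': np.float64(15.4), 'n': 128}
 {'px': [181.0, 182.0], 'c': (636.8, 303.5), 'mean': [635.7, 303.2], 'size': (29.3, 6.2), 'ang': -0.527, 'z': np.float64(22.0), 'n': 18}
 {'px': [121.0, 181.0], 'c': (643.7, 473.9), 'mean': [643.8, 474.2], 'size': (49.8, 4.0), 'ang': 1.561, 'z': np.float64(0.7), 'n': 33}
 {'px': [147.0, 223.0], 'c': (528.2, 394.7), 'mean': [528.3, 394.1], 'size': (107.2, 21.5), 'ang': 0.205, 'z': np.float64(14.9), 'n': 328}
 {'px': [185.0, 226.0], 'c': (518.2, 291.6), 'mean': [518.1, 291.2], 'size': (105.1, 20.8), 'ang': 0.064, 'z': np.float64(15.0), 'n': 314}
 {'px': [221.0, 229.0], 'c': (510.8, 196.6), 'mean': [511.2, 196.4], 'size': (106.7, 20.6), 'ang': 0.096, 'z': np.float64(15.0), 'n': 298}
 {'px': [119.0, 225.0], 'c': (522.7, 476.0), 'mean': [523.1, 474.9], 'size': (48.0, 3.1), 'ang': 1.547, 'z': np.float64(-0.2), 'n': 25}
 {'px': [153.0, 271.0], 'c': (392.8, 375.5), 'mean': [400.7, 376.2], 'size': (247.7, 21.2), 'ang': -1.565, 'z': np.fl
[... 1887 characters left out ...]
.4, -40.2], 'size': (90.9, 16.0), 'ang': 0.039, 'z': np.float64(22.8), 'n': 105}
 {'px': [280.0, 214.0], 'c': (541.2, 29.4), 'mean': [541.6, 29.4], 'size': (87.8, 15.1), 'ang': 0.035, 'z': np.float64(22.7), 'n': 120}
bright
 {'px': [245.0, 197.0], 'c': (543.6, -88.5), 'mean': [545.3, -82.3], 'size': (106.9, 27.4), 'ang': 0.034, 'z': np.float64(35.1), 'n': 123}
 {'px': [290.0, 212.0], 'c': (537.0, 56.6), 'mean': [539.4, 57.2], 'size': (111.7, 12.7), 'ang': 0.042, 'z': np.float64(36.9), 'n': 127}
wings
 {'px': [234.0, 182.0], 'c': (544.8, -117.7), 'mean': [546.5, -115.9], 'size': (37.3, 14.7), 'ang': -0.627, 'z': np.float64(73.6), 'n': 101}
sheet z 2.169872036954068 table z -1.2719660422514378
```

```bash
cat > go.py <<'E'
import sys, numpy as np
from scipy.spatial.transform import Rotation as R
from workcell import r
O=np.array([.5412,-.0064]); TH=.040
def clamp(x,y): c,s=np.cos(TH),np.sin(TH); return O+[c*x-s*y, s*x+c*y]
def to(xy,z,phi):
    """tool-frame shift and turn to put a downward tool at xy, TCP height z, closing line at world angle phi"""
    s=r.read_state(); R0=np.array(s["ee_rot"])
    y=np.array([np.cos(phi),np.sin(phi),0]); zz=np.array([0,0,-1.]); Rd=np.c_[np.cross(y,zz),y,zz]
    p=np.array([*xy,z])
    print("clock",round(s["clock"],2),"pos",np.round(s["tool_pos"],4),"phi",round(np.arctan2(R0[1,1],R0[0,1]),3),"q",np.round(s["q"],2),"w",round(s["gripper_width"],4))
    print("shift",np.round(R0.T@(p-s["tool_pos"]),4).tolist(),"turn",np.round(R.from_matrix(R0.T@Rd).as_rotvec(),4).tolist())
E
python3 -c "
from go import *
to([.5295,.395],.26,1.781)"
```

```text
clock 0.1 pos [0.1715 0.7042 0.4039] phi 1.332 q [-1.41  0.6  -0.    1.6   0.    0.94 -0.08] w 0.0853
shift [-0.421, -0.2156, 0.1443] turn [-0.0014, -0.0002, -0.449]
```

Request:
{"method": "move_arm", "body": {
  "motion": [
    [-0.1, [-0.017, -0.009, 0.006], [0, 0, -0.02]],
    [-0.1, [-0.05, -0.026, 0.017], [0, 0, -0.05]],
    [-0.1, [-0.084, -0.043, 0.029], [0, 0, -0.09]],
    [-0.1, [-0.122, -0.063, 0.042], [0, 0, -0.13]],
    [-0.1, [-0.16, -0.082, 0.055], [0, 0, -0.17]],
    [-0.1, [-0.198, -0.101, 0.068], [0, 0, -0.21]],
    [-0.1, [-0.236, -0.121, 0.081], [0, 0, -0.25]],
    [-0.1, [-0.274, -0.14, 0.094], [0, 0, -0.29]]
  ],
  "newtons": 30
}}

```text
clock: 0.9
tool_pos: [0.4056, 0.5022, 0.3099]
ee_rot: [[-0.999, -0.053, -0.0], [-0.053, 0.999, -0.0], [0.0, -0.0, -1.0]]
ft_force: [1.1, 0.2, 0.5]
gripper_width: 0.0467
finger_force: 0.0
```

```bash
python3 -c "
from go import *
to([.5295,.395],.26,1.781)"
```

```text
clock 0.9 pos [0.4056 0.5022 0.3099] phi 1.624 q [-0.91  0.61 -0.1   1.86  0.09  0.67  0.55] w 0.0467
shift [-0.118, -0.1136, 0.0499] turn [-0.0004, -0.0003, -0.1572]
```

Request:
{"method": "move_arm", "body": {
  "motion": [
    [-0.1, [-0.03, -0.029, 0.012], [0, 0, -0.04]],
    [-0.1, [-0.059, -0.057, 0.025], [0, 0, -0.08]],
    [-0.1, [-0.083, -0.08, 0.038], [0, 0, -0.11]],
    [-0.1, [-0.103, -0.1, 0.045], [0, 0, -0.14]],
    [-0.1, [-0.118, -0.1135, 0.05], [0, 0, -0.157]],
    [-0.1, [-0.118, -0.1135, 0.07], [0, 0, -0.157]],
    [-0.1, [-0.118, -0.1135, 0.09], [0, 0, -0.157]],
    [-0.1, [-0.118, -0.1135, 0.09], [0, 0, -0.157]]
  ]
}}

```text
clock: 1.7
tool_pos: [0.5277, 0.3954, 0.218]
ee_rot: [[-0.978, -0.206, -0.003], [-0.206, 0.978, -0.003], [0.004, -0.002, -1.0]]
ft_force: [-0.3, -0.2, 0.4]
gripper_width: 0.0471
finger_force: 0.0
```

```bash
python3 -c "
from go import *
to([.5295,.395],.178,1.781)"
```

```text
clock 1.7 pos [0.5277 0.3954 0.218 ] phi 1.779 q [-0.64  0.75 -0.14  1.87  0.19  0.53  0.87] w 0.0471
shift [-0.0019, -0.0007, 0.04] turn [-0.0021, -0.004, -0.0023]
```

Request:
{"method": "move_arm", "body": {
  "motion": [
    [-0.1, [-0.001, -0.001, 0.015], [-0.002, -0.004, -0.002]],
    [-0.1, [-0.002, -0.001, 0.03], [-0.002, -0.004, -0.002]],
    [-0.1, [-0.002, -0.001, 0.039], [-0.002, -0.004, -0.002]],
    [-0.1, [-0.002, -0.001, 0.04], [-0.002, -0.004, -0.002]],
    [0.7, [-0.002, -0.001, 0.04], [-0.002, -0.004, -0.002]],
    [0.7, [-0.002, -0.001, 0.04], [-0.002, -0.004, -0.002]],
    [0.7, [-0.002, -0.001, 0.04], [-0.002, -0.004, -0.002]],
    [0.7, [-0.002, -0.001, 0.04], [-0.002, -0.004, -0.002]]
  ]
}}

```text
clock: 2.5
tool_pos: [0.5305, 0.3958, 0.1813]
ee_rot: [[-0.978, -0.209, 0.004], [-0.209, 0.978, 0.003], [-0.005, 0.002, -1.0]]
ft_force: [0.2, 0.1, 2.9]
gripper_width: 0.021
finger_force: 30.6
```

```bash
python3 -c "
from go import *
print(r.read_state()['finger_force'],r.read_state()['ft_force'])
to(clamp(.034,-.003),.26,.04)
to(clamp(.034,-.003),.20,.04)"
```

```text
30.58796525001526 [0.22949894 0.11060034 2.86490096]
clock 2.5 pos [0.5305 0.3958 0.1813] phi 1.781 q [-0.65  0.81 -0.12  1.88  0.2   0.46  0.87] w 0.021
shift [0.0401, -0.4041, -0.0799] turn [0.0059, 0.0014, 1.741]
clock 2.5 pos [0.5305 0.3958 0.1813] phi 1.781 q [-0.65  0.81 -0.12  1.88  0.2   0.46  0.87] w 0.021
shift [0.0404, -0.4043, -0.0199] turn [0.0059, 0.0014, 1.741]
```

Request:
{"method": "move_arm", "body": {
  "motion": [
    [0.7, [0, 0, -0.02], [0.005, 0.001, 0]],
    [0.7, [0, 0, -0.05], [0.005, 0.001, 0.08]],
    [0.7, [0.002, -0.025, -0.075], [0.005, 0.001, 0.2]],
    [0.7, [0.006, -0.06, -0.085], [0.005, 0.001, 0.33]],
    [0.7, [0.01, -0.1, -0.085], [0.005, 0.001, 0.47]],
    [0.7, [0.014, -0.142, -0.085], [0.005, 0.001, 0.61]],
    [0.7, [0.018, -0.184, -0.085], [0.005, 0.001, 0.75]],
    [0.7, [0.022, -0.226, -0.085], [0.005, 0.001, 0.89]]
  ]
}}

```text
clock: 3.3
tool_pos: [0.5558, 0.1683, 0.2656]
ee_rot: [[-0.774, 0.633, 0.002], [0.633, 0.774, -0.001], [-0.003, 0.0, -1.0]]
ft_force: [0.6, 0.3, -1.2]
gripper_width: 0.0207
finger_force: 30.3
```

```bash
python3 -c "
from go import *
to(clamp(.034,-.003),.26,.04)"
```

```text
clock 3.3 pos [0.5558 0.1683 0.2656] phi 0.885 q [-0.43  0.62  0.05  2.05 -0.06  0.47  0.56] w 0.0207
shift [-0.1267, -0.1242, 0.0059] turn [0.0014, 0.0023, 0.8455]
```

Request:
{"method": "move_arm", "body": {
  "motion": [
    [0.7, [-0.027, -0.027, 0], [0, 0, 0.13]],
    [0.7, [-0.054, -0.053, 0], [0, 0, 0.26]],
    [0.7, [-0.08, -0.078, 0], [0, 0, 0.4]],
    [0.7, [-0.1, -0.098, 0], [0, 0, 0.53]],
    [0.7, [-0.116, -0.114, 0.003], [0, 0.001, 0.66]],
    [0.7, [-0.124, -0.121, 0.006], [0.001, 0.002, 0.77]],
    [0.7, [-0.127, -0.124, 0.006], [0.001, 0.002, 0.84]],
    [0.7, [-0.127, -0.124, 0.006], [0.001, 0.002, 0.845]]
  ]
}}

```text
clock: 4.1
tool_pos: [0.5766, -0.0072, 0.2596]
ee_rot: [[-0.044, 0.999, -0.0], [0.999, 0.044, -0.001], [-0.001, -0.0, -1.0]]
ft_force: [0.3, 0.2, -0.1]
gripper_width: 0.0211
finger_force: 30.3
```

```bash
python3 - <<'E'
from go import *
from h import *
to(clamp(.034,-.003),.2035,.04)
c=r.capture("top"); cv2.imwrite("pics/t1.png",cv2.resize(c["pixels"][120:300,200:420],None,fx=3,fy=3,interpolation=cv2.INTER_CUBIC))
E
```

```text
clock 4.1 pos [ 0.5766 -0.0072  0.2596] phi 0.044 q [-0.24  0.64  0.23  2.07 -0.31  0.47  0.27] w 0.0211
shift [-0.0007, -0.0014, 0.0561] turn [-0.0001, 0.0008, 0.0036]
```

View pics/t1.png

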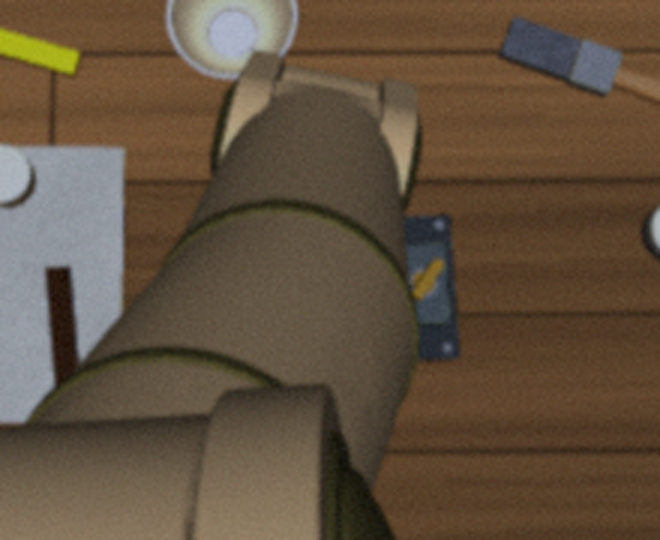

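The arm hides the slat from the top camera; only the wings show, at (428,278) in the crop. I'll lower the slat and check it with the scene camera before letting go.

Request:
{"method": "move_arm", "body": {
  "motion": [
    [0.7, [0, 0, 0.01], [0, 0, 0]],
    [0.7, [-0.001, -0.001, 0.025], [0, 0, 0.002]],
    [0.7, [-0.001, -0.001, 0.038], [0, 0, 0.003]],
    [0.7, [-0.001, -0.001, 0.047], [0, 0, 0.003]],
    [0.7, [-0.001, -0.001, 0.053], [0, 0, 0.003]],
    [0.7, [-0.001, -0.001, 0.056], [0, 0, 0.003]],
    [0.7, [-0.001, -0.001, 0.056], [0, 0, 0.003]],
    [0.7, [-0.001, -0.001, 0.056], [0, 0, 0.003]]
  ]
}}

```text
clock: 4.95
tool_pos: [0.5753, -0.0081, 0.2054]
ee_rot: [[-0.043, 0.999, 0.001], [0.999, 0.043, 0.0], [-0.0, 0.001, -1.0]]
ft_force: [-7.0, -1.3, 29.4]
gripper_width: 0.0212
finger_force: 37.0
```

```bash
python3 - <<'E'
from go import *
from h import *
to(clamp(.034,-.003),.2035,.04); print(r.read_state()["ft_force"])
c=r.capture("scene"); P=cloud(c);x,y,z=P[...,0],P[...,1],P[...,2]; mx=c["pixels"].max(2)
d=P[...,:2]-O; cs,sn=np.cos(TH),np.sin(TH); X=cs*d[...,0]+sn*d[...,1]; Y=-sn*d[...,0]+cs*d[...,1]
hsv=cv2.cvtColor(c["pixels"],cv2.COLOR_BGR2HSV)
m=(abs(X)<.06)&(Y>-.068)&(Y<.055)&(z>.02)&(z<.06)&(mx<90)
print(*blobs(c,m),sep="\n"); print(np.c_[X[m],Y[m],z[m]].min(0),np.c_[X[m],Y[m],z[m]].max(0))
cv2.imwrite("pics/s1.png",cv2.resize(c["pixels"][140:260,180:340],None,fx=4,fy=4,interpolation=cv2.INTER_CUBIC))
E
```

```text
clock 4.95 pos [ 0.5753 -0.0081  0.2054] phi 0.043 q [-0.2   0.72  0.18  2.09 -0.34  0.36  0.29] w 0.0212
shift [0.0, -0.0001, 0.0019] turn [0.0005, 0.0, 0.0029]
[-7.0250254  -1.28778361 29.42823579]
{'px': [263.0, 211.0], 'c': (579.7, -3.8), 'mean': [580.2, -0.3], 'size': (106.6, 41.1), 'ang': -1.501, 'z': np.float64(42.5), 'n': 333}
[ 0.01707291 -0.05225705  0.02117461] [0.0587353  0.05457113 0.05965611]
```

View pics/s1.png

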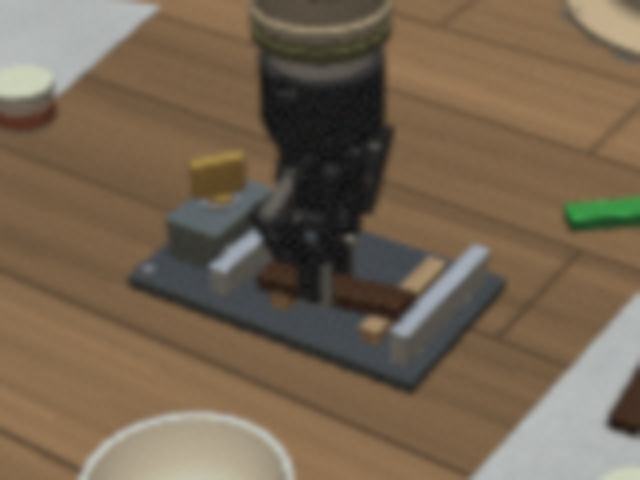

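The picture shows the slat lying across both bearers at their far ends, between jaw (240,260) and fence (440,300). It is pressing down a little, so I'll ease up, release and lift.

Request:
{"method": "move_arm", "body": {
  "motion": [
    [0.7, [0, 0, -0.0015], [0, 0, 0.003]],
    [0.1, [0, 0, -0.0015], [0, 0, 0.003]],
    [-0.1, [0, 0, -0.0015], [0, 0, 0.003]],
    [-0.1, [0, 0, -0.0015], [0, 0, 0.003]],
    [-0.1, [0, 0, -0.015], [0, 0, 0]],
    [-0.1, [0, 0, -0.04], [0, 0, 0]],
    [-0.1, [0, 0, -0.075], [0, 0, -0.06]],
    [-0.1, [0, 0.0, -0.08], [0, 0, -0.15]]
  ]
}}

```text
clock: 5.8
tool_pos: [0.5765, -0.0076, 0.2874]
ee_rot: [[-0.194, 0.981, 0.004], [0.981, 0.194, -0.001], [-0.002, 0.004, -1.0]]
ft_force: [-0.2, 0.4, 0.1]
gripper_width: 0.0469
finger_force: 0.0
```

```bash
python3 -c "
from go import *
to([.5197,.2925],.26,1.571+.062)"
```

```text
clock 5.8 pos [ 0.5765 -0.0076  0.2874] phi 0.196 q [-0.23  0.59  0.22  2.05 -0.24  0.52  0.36] w 0.0469
shift [0.3054, 0.0025, 0.0269] turn [0.0023, 0.0042, -1.4374]
```

Request:
{"method": "move_arm", "body": {
  "motion": [
    [-0.1, [0.02, 0, 0], [0, 0, -0.14]],
    [-0.1, [0.06, 0, 0], [0, 0.001, -0.28]],
    [-0.1, [0.105, 0.001, 0], [0.001, 0.002, -0.42]],
    [-0.1, [0.15, 0.001, 0], [0.001, 0.002, -0.56]],
    [-0.1, [0.195, 0.002, 0.005], [0.002, 0.003, -0.7]],
    [-0.1, [0.24, 0.002, 0.015], [0.002, 0.004, -0.84]],
    [-0.1, [0.28, 0.002, 0.022], [0.002, 0.004, -0.98]],
    [-0.1, [0.3, 0.0025, 0.027], [0.002, 0.004, -1.12]]
  ]
}}

```text
clock: 6.6
tool_pos: [0.5192, 0.2916, 0.2567]
ee_rot: [[-0.97, 0.245, -0.004], [0.245, 0.97, 0.002], [0.005, 0.001, -1.0]]
ft_force: [0.0, -0.8, 0.0]
gripper_width: 0.0472
finger_force: 0.0
```

```bash
python3 - <<'E'
from go import *
from h import *
to([.5197,.2925],.178,1.571+.062)
c=r.capture("scene"); P=cloud(c);x,y,z=P[...,0],P[...,1],P[...,2]; mx=c["pixels"].max(2)
d=P[...,:2]-O; cs,sn=np.cos(TH),np.sin(TH); X=cs*d[...,0]+sn*d[...,1]; Y=-sn*d[...,0]+cs*d[...,1]
hsv=cv2.cvtColor(c["pixels"],cv2.COLOR_BGR2HSV)
m=(abs(X)<.06)&(Y>-.068)&(Y<.055)&(z>.032)&(z<.06)&(hsv[...,0]<30)&(hsv[...,1]>60)&(mx<110)
print(*blobs(c,m),sep="\n"); q=np.c_[X[m],Y[m],z[m]]; print(q.min(0),q.mean(0),q.max(0))
E
```

```text
clock 6.6 pos [0.5192 0.2916 0.2567] phi 1.323 q [-0.58  0.64 -0.04  2.01  0.05  0.49  0.67] w 0.0472
shift [-0.0007, 0.0009, 0.0787] turn [0.0021, -0.0043, -0.3097]
{'px': [264.0, 212.0], 'c': (576.4, -3.2), 'mean': [578.5, 1.8], 'size': (104.7, 25.0), 'ang': -1.566, 'z': np.float64(40.0), 'n': 251}
[ 0.02255156 -0.05053625  0.03203545] [0.0376186  0.00665544 0.04037062] [0.047706   0.05399722 0.04892126]
```

```bash
cat >> h.py <<'E'
O=np.array([.5412,-.0064]); TH=.040
def inclamp(c):
    P=cloud(c); d=P[...,:2]-O; cs,sn=np.cos(TH),np.sin(TH)
    return cs*d[...,0]+sn*d[...,1], -sn*d[...,0]+cs*d[...,1], P[...,2]
E
python3 - <<'E'
from workcell import r
from h import *
for n in("top","scene"):
    c=r.capture(n); X,Y,z=inclamp(c)
    cv2.imwrite(f"pics/{n}2.png",cv2.resize(c["pixels"][150:270,200:360],None,fx=4,fy=4,interpolation=cv2.INTER_CUBIC))
    for y0 in np.arange(-.06,.061,.015):
        m=(abs(Y-y0)<.004)&(X>.03)&(X<.04); print(n,round(y0,3),"z",np.round(np.median(z[m]),4) if m.any() else None)
    m=(X>.0)&(X<.06)&(Y>-.068)&(Y<.055)&(z>.0315)&(z<.055); print(*blobs(c,m),sep="\n"); q=np.c_[X[m],Y[m],z[m]]
    if len(q): print(np.percentile(q,[2,50,98],axis=0))
E
```

```text
top -0.06 z 0.0111
top -0.045 z 0.0357
top -0.03 z 0.0377
top -0.015 z 0.0397
top 0.0 z 0.0425
top 0.015 z 0.0442
top 0.03 z 0.0458
top 0.045 z 0.0494
top 0.06 z 0.0386
{'px': [296.0, 203.0], 'c': (575.6, -4.2), 'mean': [575.3, -3.1], 'size': (105.9, 22.5), 'ang': -1.52, 'z': np.float64(41.9), 'n': 349}
[[ 0.02373721 -0.04969654  0.03388192]
 [ 0.0341108   0.00157763  0.04187247]
 [ 0.04523383  0.05293093  0.05061308]]
scene -0.06 z 0.0114
scene -0.045 z 0.0341
scene -0.03 z 0.0203
scene -0.015 z 0.0133
scene 0.0 z 0.0116
scene 0.015 z 0.0133
scene 0.03 z 0.0447
scene 0.045 z 0.0203
scene 0.06 z 0.0404
{'px': [264.0, 212.0], 'c': (575.5, -3.6), 'mean': [578.4, 1.6], 'size': (107.0, 24.8), 'ang': -1.558, 'z': np.float64(40.1), 'n': 278}
[[ 0.02357784 -0.04852369  0.0325089 ]
 [ 0.03930265  0.00832571  0.04013834]
 [ 0.04624471  0.05384174  0.04888151]]
```

View pics/scene2.png

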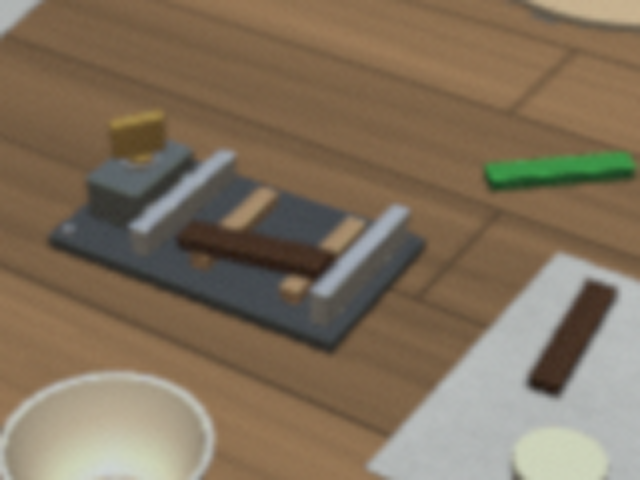

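The slat's right end sits on top of the fence, around (325,265), so it is tilted with that end about 14 mm high. I'll measure both ends and mend it before going on.

```bash
python3 - <<'E'
from workcell import r
from h import *
for n in("top","scene"):
    c=r.capture(n); X,Y,z=inclamp(c); mx=c["pixels"].max(2)
    m=(X>.01)&(X<.06)&(Y>-.068)&(Y<.08)&(z>.030)&(z<.06)&(mx<85)
    print(n,*blobs(c,m),sep="\n"); q=np.c_[X[m],Y[m],z[m]]
    print(np.round(np.percentile(q,[0,1,50,99,100],axis=0),4))
c0=dict(np.load("top0.npz"))
# remaining slats: re-measure now with the top camera and the sub-pixel end positions along their axis
P=cloud(c0); mx=c0["pixels"].max(2)
for cx,cy,a in((.528,.395,.21),(.519,.292,.062),(.511,.197,.097)):
    d=P[...,:2]-[cx,cy]; u=d[...,0]*np.cos(a)+d[...,1]*np.sin(a); v=-d[...,0]*np.sin(a)+d[...,1]*np.cos(a)
    k=(abs(u)<.075)&(abs(v)<.006)&(P[...,2]<.05)&(P[...,2]>-.01)
    o=np.argsort(u[k]); print((cx,cy),"dark u",np.round(np.percentile(u[k][mx[k]<90],[0,100]),4),"z>9mm u",np.round(np.percentile(u[k][P[...,2][k]>.009],[0,100]),4))
E
```

```text
top
{'px': [295.0, 203.0], 'c': (576.0, -2.9), 'mean': [575.2, -2.0], 'size': (108.8, 23.0), 'ang': -1.522, 'z': np.float64(42.6), 'n': 362}
[[ 0.0233 -0.0523  0.0311]
 [ 0.0235 -0.0516  0.0325]
 [ 0.0341  0.0035  0.0426]
 [ 0.0455  0.0559  0.0518]
 [ 0.0463  0.0565  0.0538]]
scene
{'px': [264.0, 212.0], 'c': (576.6, -1.4), 'mean': [578.7, 3.1], 'size': (109.5, 24.8), 'ang': -1.532, 'z': np.float64(40.1), 'n': 291}
[[ 0.0229 -0.0513  0.0301]
 [ 0.0233 -0.0507  0.031 ]
 [ 0.0398  0.0101  0.0401]
 [ 0.0466  0.0579  0.0493]
 [ 0.0478  0.0583  0.0499]]
(0.528, 0.395) dark u [-0.0538  0.0547] z>9mm u [-0.0546  0.0547]
(0.519, 0.292) dark u [-0.0534  0.0542] z>9mm u [-0.0534  0.0544]
(0.511, 0.197) dark u [-0.0541  0.054 ] z>9mm u [-0.0541  0.054 ]
```

```bash
python3 -c "
from go import *
to(clamp(.0345,.002),.26,.04)"
```

```text
clock 6.85 pos [0.5209 0.2863 0.2568] phi 1.31 q [-0.57  0.64 -0.04  2.02  0.04  0.49  0.67] w 0.0474
shift [-0.1275, -0.2654, -0.0034] turn [-0.0033, -0.0026, 1.2698]
```

Request:
{"method": "move_arm", "body": {
  "motion": [
    [-0.1, [-0.014, -0.03, 0], [0, 0, 0.14]],
    [-0.1, [-0.033, -0.07, 0], [0, 0, 0.28]],
    [-0.1, [-0.054, -0.112, -0.001], [-0.001, 0, 0.42]],
    [-0.1, [-0.075, -0.155, -0.002], [-0.001, -0.001, 0.56]],
    [-0.1, [-0.095, -0.198, -0.003], [-0.002, -0.001, 0.7]],
    [-0.1, [-0.112, -0.232, -0.003], [-0.002, -0.002, 0.85]],
    [-0.1, [-0.123, -0.255, -0.003], [-0.003, -0.002, 1.0]],
    [-0.1, [-0.1275, -0.2655, -0.003], [-0.003, -0.003, 1.14]]
  ]
}}

```text
clock: 7.65
tool_pos: [0.5761, -0.0072, 0.2598]
ee_rot: [[-0.157, 0.988, 0.001], [0.988, 0.157, -0.001], [-0.001, 0.001, -1.0]]
ft_force: [0.3, 1.7, -0.3]
gripper_width: 0.0468
finger_force: 0.0
```

Request:
{"method": "move_arm", "body": {
  "motion": [
    [-0.1, [0, 0, 0], [0, 0, 0.06]],
    [-0.1, [0, 0, 0], [0, 0, 0.13]],
    [-0.1, [0, 0, 0], [0, 0, 0.13]],
    [-0.1, [0, 0, 0], [0, 0, 0.13]],
    [-0.1, [0, 0, 0.005], [0, 0, 0.13]],
    [-0.1, [0, 0, 0.02], [0, 0, 0.13]],
    [-0.1, [0, 0, 0.02], [0, 0, 0.13]],
    [-0.1, [0, 0, 0.02], [0, 0, 0.13]]
  ]
}}

```text
clock: 8.45
tool_pos: [0.576, -0.002, 0.2386]
ee_rot: [[-0.043, 0.999, -0.001], [0.999, 0.043, 0.001], [0.001, -0.001, -1.0]]
ft_force: [0.1, 0.4, 0.3]
gripper_width: 0.0472
finger_force: 0.0
```

```bash
python3 -c "
from go import *
to(clamp(.0345,.002),.209,.04)"
```

```text
clock 8.45 pos [ 0.576  -0.002   0.2386] phi 0.043 q [-0.24  0.67  0.21  2.08 -0.33  0.43  0.27] w 0.0472
shift [-0.0011, -0.0004, 0.0296] turn [-0.0011, -0.0009, 0.0031]
```

Request:
{"method": "move_arm", "body": {
  "motion": [
    [-0.1, [-0.001, 0, 0.012], [0, 0, 0.003]],
    [-0.1, [-0.001, 0, 0.024], [0, 0, 0.003]],
    [-0.1, [-0.001, 0, 0.029], [0, 0, 0.003]],
    [-0.1, [-0.001, 0, 0.029], [0, 0, 0.003]],
    [0.7, [-0.001, 0, 0.029], [0, 0, 0.003]],
    [0.7, [-0.001, 0, 0.029], [0, 0, 0.003]],
    [0.7, [-0.001, 0, 0.029], [0, 0, 0.003]],
    [0.7, [-0.001, 0, 0.029], [0, 0, 0.003]]
  ],
  "newtons": 20
}}

```text
clock: 9.25
tool_pos: [0.5763, -0.0027, 0.2101]
ee_rot: [[-0.04, 0.999, 0.0], [0.999, 0.04, 0.001], [0.001, 0.0, -1.0]]
ft_force: [0.1, 0.7, 0.1]
gripper_width: 0.0211
finger_force: 22.1
```

Request:
{"method": "move_arm", "body": {
  "motion": [
    [0.7, [0, 0, -0.008], [0, 0, 0]],
    [0.7, [-0.003, 0, -0.015], [0, 0, 0]],
    [0.7, [-0.006, 0, -0.015], [0, 0, 0]],
    [0.7, [-0.008, 0, -0.014], [0, 0, 0]],
    [0.7, [-0.008, 0, -0.01], [0, 0, 0]],
    [0.7, [-0.008, 0, -0.004], [0, 0, 0]],
    [0.7, [-0.008, 0, 0.001], [0, 0, 0]],
    [0.7, [-0.008, 0, 0.001], [0, 0, 0]]
  ]
}}

```text
clock: 10.05
tool_pos: [0.5764, -0.0107, 0.2079]
ee_rot: [[-0.04, 0.999, -0.001], [0.999, 0.04, 0.001], [0.001, -0.001, -1.0]]
ft_force: [-0.5, 0.3, 2.9]
gripper_width: 0.0212
finger_force: 22.4
```

```bash
python3 - <<'E'
from go import *
from h import *
s=r.read_state(); print(s["ft_force"],s["finger_force"])
to(clamp(.0345,-.006),.2065,.04)
c=r.capture("scene"); X,Y,z=inclamp(c); mx=c["pixels"].max(2); hsv=cv2.cvtColor(c["pixels"],cv2.COLOR_BGR2HSV)
m=(X>.01)&(X<.06)&(Y>-.075)&(Y<.08)&(z>.024)&(z<.055)&(mx<85)&(hsv[...,1]>110)
q=np.c_[X[m],Y[m],z[m]]; print(len(q),np.round(np.percentile(q,[0,2,50,98,100],axis=0),4))
for y0 in(-.05,-.03,.03,.045):
    k=m&(abs(Y-y0)<.006); print(y0, z[k].max() if k.any() else None)
E
```

```text
[-0.45406837  0.34788035  2.92526685] 22.442829608917236
clock 10.05 pos [ 0.5764 -0.0107  0.2079] phi 0.04 q [-0.2   0.72  0.18  2.09 -0.34  0.37  0.3 ] w 0.0212
shift [-0.0003, -0.0005, 0.0014] turn [-0.0012, -0.0009, 0.0001]
157 [[ 0.0255 -0.0565  0.0256]
 [ 0.0283 -0.0536  0.0274]
 [ 0.0419  0.0148  0.0392]
 [ 0.0463  0.0495  0.046 ]
 [ 0.047   0.0505  0.0466]]
-0.05 0.0357413847147926
-0.03 0.03765044501867931
0.03 0.04664877271029677
0.045 0.046454223641453796
```

Request:
{"method": "move_arm", "body": {
  "motion": [
    [0.7, [0, 0, 0.002], [0, 0, 0]],
    [0.2, [0, 0, 0.002], [0, 0, 0]],
    [-0.1, [0, 0, 0.002], [0, 0, 0]],
    [-0.1, [0, 0, 0], [0, 0, 0]],
    [-0.1, [0, 0, -0.02], [0, 0, 0]],
    [-0.1, [0, 0, -0.05], [0, 0, -0.1]],
    [-0.1, [0, 0, -0.06], [0, 0, -0.24]],
    [-0.1, [0, 0, -0.06], [0, 0, -0.38]]
  ]
}}

```text
clock: 10.9
tool_pos: [0.577, -0.0108, 0.2709]
ee_rot: [[-0.413, 0.911, 0.003], [0.911, 0.413, 0.001], [-0.001, 0.003, -1.0]]
ft_force: [0.6, -0.3, -0.3]
gripper_width: 0.0469
finger_force: 0.0
```

```bash
python3 -c "
from go import *
to([.519,.2925],.25,1.571+.062)"
```

```text
clock 10.9 pos [ 0.577  -0.0108  0.2709] phi 0.426 q [-0.17  0.61  0.14  2.06 -0.17  0.48  0.52] w 0.0469
shift [0.3002, 0.0724, 0.0209] turn [0.0022, 0.0025, -1.2072]
```

Request:
{"method": "move_arm", "body": {
  "motion": [
    [-0.1, [0.025, 0.006, 0], [0, 0, -0.14]],
    [-0.1, [0.065, 0.016, 0], [0, 0, -0.28]],
    [-0.1, [0.11, 0.027, 0], [0.001, 0.001, -0.42]],
    [-0.1, [0.155, 0.037, 0], [0.001, 0.001, -0.56]],
    [-0.1, [0.2, 0.048, 0.005], [0.002, 0.002, -0.7]],
    [-0.1, [0.24, 0.058, 0.012], [0.002, 0.002, -0.84]],
    [-0.1, [0.275, 0.066, 0.018], [0.002, 0.002, -0.98]],
    [-0.1, [0.3, 0.072, 0.021], [0.002, 0.002, -1.12]]
  ]
}}

```text
clock: 11.7
tool_pos: [0.5189, 0.2954, 0.2479]
ee_rot: [[-1.0, 0.023, -0.003], [0.023, 1.0, 0.001], [0.003, 0.001, -1.0]]
ft_force: [1.1, -0.5, 0.3]
gripper_width: 0.0469
finger_force: 0.0
```

Request:
{"method": "move_arm", "body": {
  "motion": [
    [-0.1, [0, 0, 0], [0, 0, -0.06]],
    [-0.1, [0, 0, 0], [0, 0, -0.09]],
    [-0.1, [0, 0, 0], [0, 0, -0.09]],
    [-0.1, [0, 0, 0.015], [0, 0, -0.09]],
    [-0.1, [0, 0, 0.03], [0, 0, -0.09]],
    [-0.1, [0, 0, 0.035], [0, 0, -0.09]],
    [-0.1, [0, 0, 0.035], [0, 0, -0.09]],
    [-0.1, [0, 0, 0.035], [0, 0, -0.09]]
  ]
}}

```text
clock: 12.5
tool_pos: [0.5198, 0.2925, 0.2127]
ee_rot: [[-0.998, -0.059, -0.003], [-0.059, 0.998, -0.0], [0.003, 0.0, -1.0]]
ft_force: [0.3, 0.2, -0.4]
gripper_width: 0.047
finger_force: 0.0
```

```bash
python3 - <<'E'
from go import *
from h import *
to([.518,.2925],.179,1.571+.062)
c=r.capture("top"); X,Y,z=inclamp(c); mx=c["pixels"].max(2)
m=(X>-.06)&(X<.06)&(Y>-.068)&(Y<.08)&(z>.029)&(z<.06)&(mx<85)
q=np.c_[X[m],Y[m],z[m]]; print(len(q),np.round(np.percentile(q,[0,2,50,98,100],axis=0),4)); print(blobs(c,m))
for y0 in(-.05,-.03,.0,.03,.045):
    k=m&(abs(Y-y0)<.006); print(y0, np.median(z[k]) if k.any() else None)
E
```

```text
clock 12.5 pos [0.5198 0.2925 0.2127] phi 1.63 q [-0.54  0.71 -0.11  2.03  0.17  0.41  0.86] w 0.047
shift [0.0017, 0.0001, 0.0338] turn [0.0001, -0.0035, -0.0033]
348 [[ 0.0241 -0.0594  0.0293]
 [ 0.0245 -0.0568  0.0319]
 [ 0.0349 -0.0044  0.0355]
 [ 0.0457  0.0482  0.0393]
 [ 0.0465  0.0507  0.0429]]
[{'px': [298.0, 203.0], 'c': (576.6, -9.4), 'mean': [576.3, -9.3], 'size': (110.1, 22.3), 'ang': -1.537, 'z': np.float64(35.5), 'n': 348}]
-0.05 0.0354063150808237
-0.03 0.035946000873850026
0.0 0.03547509526899151
0.03 0.03574959629059826
0.045 0.03519884030913634
```

Slat 1 now lies flat: its top is at 35.5 mm along the whole length, its centre at clamp (+35, −4.5) mm. Next is slat 2.

Request:
{"method": "move_arm", "body": {
  "motion": [
    [-0.1, [0.001, 0, 0.012], [0, -0.003, -0.003]],
    [-0.1, [0.0015, 0, 0.025], [0, -0.003, -0.003]],
    [-0.1, [0.0015, 0, 0.032], [0, -0.003, -0.003]],
    [-0.1, [0.0015, 0, 0.032], [0, -0.003, -0.003]],
    [0.7, [0.0015, 0, 0.032], [0, -0.003, -0.003]],
    [0.7, [0.0015, 0, 0.032], [0, -0.003, -0.003]],
    [0.7, [0.0015, 0, 0.032], [0, -0.003, -0.003]],
    [0.7, [0.0015, 0, 0.032], [0, -0.003, -0.003]]
  ],
  "newtons": 30
}}

```text
clock: 13.35
tool_pos: [0.5184, 0.2925, 0.1814]
ee_rot: [[-0.998, -0.062, 0.001], [-0.062, 0.998, 0.001], [-0.001, 0.001, -1.0]]
ft_force: [0.4, 0.0, -0.9]
gripper_width: 0.0207
finger_force: 30.2
```

```bash
python3 -c "
from go import *
to(clamp(-.034,-.006),.26,.04)"
```

```text
clock 13.35 pos [0.5184 0.2925 0.1814] phi 1.633 q [-0.55  0.76 -0.09  2.04  0.18  0.35  0.85] w 0.0207
shift [0.0299, -0.3049, -0.0789] turn [0.0012, -0.0001, 1.5929]
```

Request:
{"method": "move_arm", "body": {
  "motion": [
    [0.7, [0, 0, -0.015], [0, 0, 0]],
    [0.7, [0, 0, -0.045], [0, 0, 0.06]],
    [0.7, [0.001, -0.01, -0.07], [0, 0, 0.16]],
    [0.7, [0.004, -0.035, -0.079], [0.001, 0, 0.28]],
    [0.7, [0.007, -0.065, -0.079], [0.001, 0, 0.41]],
    [0.7, [0.01, -0.1, -0.079], [0.001, 0, 0.54]],
    [0.7, [0.014, -0.138, -0.079], [0.001, 0, 0.67]],
    [0.7, [0.018, -0.176, -0.079], [0.001, 0, 0.8]]
  ]
}}

```text
clock: 14.15
tool_pos: [0.511, 0.1145, 0.2613]
ee_rot: [[-0.737, 0.676, 0.001], [0.676, 0.737, 0.0], [-0.0, 0.001, -1.0]]
ft_force: [0.7, -0.4, -0.2]
gripper_width: 0.0213
finger_force: 30.2
```

Request:
{"method": "move_arm", "body": {
  "motion": [
    [0.7, [-0.016, -0.027, 0], [0, 0, 0.13]],
    [0.7, [-0.037, -0.055, 0], [0, 0, 0.26]],
    [0.7, [-0.058, -0.08, 0], [0, 0, 0.39]],
    [0.7, [-0.072, -0.09, 0], [0, 0, 0.52]],
    [0.7, [-0.081, -0.096, 0], [0, 0, 0.65]],
    [0.7, [-0.0837, -0.0984, 0], [0, 0, 0.76]],
    [0.7, [-0.0837, -0.0984, 0], [0, 0, 0.793]],
    [0.7, [-0.0837, -0.0984, 0], [0, 0, 0.793]]
  ]
}}

```text
clock: 14.95
tool_pos: [0.507, -0.0131, 0.2607]
ee_rot: [[-0.042, 0.999, 0.0], [0.999, 0.042, 0.0], [0.0, 0.0, -1.0]]
ft_force: [-0.0, 0.4, -1.1]
gripper_width: 0.021
finger_force: 30.2
```

```bash
python3 - <<'E'
from go import *
from h import *
to(clamp(-.034,-.006),.2035,.04)
c=r.capture("scene"); X,Y,z=inclamp(c); mx=c["pixels"].max(2); hsv=cv2.cvtColor(c["pixels"],cv2.COLOR_BGR2HSV)
m=(X>-.06)&(X<.0)&(Y>-.085)&(Y<.09)&(z>.06)&(z<.11)&(mx<85)&(hsv[...,1]>110)
print(*blobs(c,m),sep="\n")
q=np.c_[X[m],Y[m],z[m]]; print(len(q),np.round(np.percentile(q,[0,2,50,98,100],axis=0),4))
E
```

```text
clock 14.95 pos [ 0.507  -0.0131  0.2607] phi 0.042 q [-0.23  0.58  0.21  2.22 -0.32  0.36  0.29] w 0.021
shift [-0.0007, 0.0005, 0.0572] turn [0.0004, -0.0003, 0.0017]
{'px': [262.0, 178.0], 'c': (508.9, -47.7), 'mean': [513.7, -48.6], 'size': (34.2, 22.9), 'ang': 1.338, 'z': np.float64(92.4), 'n': 73}
{'px': [285.0, 185.0], 'c': (508.3, 18.2), 'mean': [510.0, 21.9], 'size': (51.0, 23.2), 'ang': -1.552, 'z': np.float64(92.5), 'n': 125}
198 [[-0.0456 -0.0569  0.0813]
 [-0.0432 -0.0547  0.0831]
 [-0.0272  0.0152  0.0924]
 [-0.0226  0.0509  0.0951]
 [-0.0201  0.0514  0.096 ]]
```

Request:
{"method": "move_arm", "body": {
  "motion": [
    [0.7, [0, 0, 0.01], [0, 0, 0]],
    [0.7, [-0.001, 0.0005, 0.025], [0, 0, 0.001]],
    [0.7, [-0.001, 0.0005, 0.04], [0, 0, 0.002]],
    [0.7, [-0.001, 0.0005, 0.05], [0, 0, 0.002]],
    [0.7, [-0.001, 0.0005, 0.055], [0, 0, 0.002]],
    [0.7, [-0.001, 0.0005, 0.0575], [0, 0, 0.002]],
    [0.7, [-0.001, 0.0005, 0.0575], [0, 0, 0.002]],
    [0.7, [-0.001, 0.0005, 0.0575], [0, 0, 0.002]]
  ]
}}

```text
clock: 15.8
tool_pos: [0.5076, -0.0145, 0.2028]
ee_rot: [[-0.038, 0.999, 0.0], [0.999, 0.038, -0.0], [-0.0, 0.0, -1.0]]
ft_force: [-0.1, -0.2, 0.9]
gripper_width: 0.0211
finger_force: 30.2
```

Request:
{"method": "move_arm", "body": {
  "motion": [
    [0.4, [0, 0, 0], [0, 0, 0]],
    [0.1, [0, 0, 0], [0, 0, 0]],
    [-0.1, [0, 0, 0], [0, 0, 0]],
    [-0.1, [0, 0, 0], [0, 0, 0]],
    [-0.1, [0, 0, -0.015], [0, 0, 0]],
    [-0.1, [0, 0, -0.045], [0, 0, -0.05]],
    [-0.1, [0, 0, -0.06], [0, 0, -0.18]],
    [-0.1, [0, 0, -0.06], [0, 0, -0.32]]
  ]
}}

```text
clock: 16.6
tool_pos: [0.5079, -0.0143, 0.2645]
ee_rot: [[-0.356, 0.935, 0.003], [0.935, 0.356, -0.001], [-0.002, 0.003, -1.0]]
ft_force: [-0.1, -0.0, -0.3]
gripper_width: 0.0471
finger_force: 0.0
```

```bash
python3 -c "
from go import *
to([.511,.1975],.25,1.571+.097)"
```

```text
clock 16.6 pos [ 0.5079 -0.0143  0.2645] phi 0.363 q [-0.18  0.57  0.13  2.22 -0.2   0.36  0.49] w 0.0471
shift [0.1969, 0.0782, 0.0144] turn [0.0011, 0.003, -1.3045]
```

Request:
{"method": "move_arm", "body": {
  "motion": [
    [-0.1, [0.02, 0.008, 0], [0, 0, -0.14]],
    [-0.1, [0.05, 0.02, 0], [0, 0, -0.28]],
    [-0.1, [0.085, 0.034, 0], [0, 0.001, -0.42]],
    [-0.1, [0.12, 0.048, 0.003], [0, 0.002, -0.56]],
    [-0.1, [0.15, 0.06, 0.006], [0.001, 0.003, -0.7]],
    [-0.1, [0.175, 0.07, 0.01], [0.001, 0.003, -0.84]],
    [-0.1, [0.19, 0.076, 0.013], [0.001, 0.003, -0.98]],
    [-0.1, [0.197, 0.078, 0.014], [0.001, 0.003, -1.12]]
  ]
}}

```text
clock: 17.4
tool_pos: [0.5113, 0.1996, 0.2482]
ee_rot: [[-0.996, 0.084, -0.003], [0.084, 0.996, 0.001], [0.003, 0.001, -1.0]]
ft_force: [0.3, -0.6, 0.7]
gripper_width: 0.0468
finger_force: 0.0
```

Request:
{"method": "move_arm", "body": {
  "motion": [
    [-0.1, [0, 0, 0], [0, 0, -0.12]],
    [-0.1, [0, 0, 0], [0, 0, -0.184]],
    [-0.1, [0, 0, 0], [0, 0, -0.184]],
    [-0.1, [0, 0, 0.015], [0, 0, -0.184]],
    [-0.1, [0, 0, 0.03], [0, 0, -0.184]],
    [-0.1, [0, 0, 0.035], [0, 0, -0.184]],
    [-0.1, [0, 0, 0.035], [0, 0, -0.184]],
    [-0.1, [0, 0, 0.035], [0, 0, -0.184]]
  ]
}}

```text
clock: 18.2
tool_pos: [0.5115, 0.1975, 0.2138]
ee_rot: [[-0.996, -0.091, -0.003], [-0.091, 0.996, 0.001], [0.003, 0.001, -1.0]]
ft_force: [-0.8, 0.8, 0.6]
gripper_width: 0.0467
finger_force: 0.0
```

```bash
python3 - <<'E'
from go import *
from h import *
to([.511,.1975],.181,1.571+.097)
for n in("top","scene"):
    c=r.capture(n); X,Y,z=inclamp(c); mx=c["pixels"].max(2)
    m=(X>-.06)&(X<.06)&(Y>-.068)&(Y<.08)&(z>.028)&(z<.06)&(mx<85)
    print(n,*blobs(c,m),sep="\n")
    for sx in(-1,1):
        k=m&(X*sx>0); q=np.c_[X[k],Y[k],z[k]]; 
        if len(q): print(sx,np.round(np.percentile(q,[1,50,99],axis=0),4).tolist())
E
```

```text
clock 18.2 pos [0.5115 0.1975 0.2138] phi 1.661 q [-0.39  0.68 -0.12  2.14  0.22  0.34  0.97] w 0.0467
shift [0.0004, 0.0, 0.0328] turn [0.0008, -0.0028, -0.0066]
top
{'px': [298.0, 203.0], 'c': (576.7, -9.2), 'mean': [576.3, -9.1], 'size': (109.9, 22.5), 'ang': -1.537, 'z': np.float64(35.9), 'n': 353}
{'px': [299.0, 229.0], 'c': (507.9, -13.4), 'mean': [507.6, -12.4], 'size': (109.4, 22.3), 'ang': -1.535, 'z': np.float64(35.7), 'n': 360}
-1 [[-0.0445, -0.0585, 0.03], [-0.0338, -0.0057, 0.0357], [-0.0227, 0.0486, 0.0397]]
1 [[0.0243, -0.057, 0.0295], [0.035, -0.0044, 0.0359], [0.0458, 0.0495, 0.0404]]
scene
{'px': [274.0, 200.0], 'c': (509.1, -13.0), 'mean': [511.1, -11.0], 'size': (110.6, 23.3), 'ang': -1.528, 'z': np.float64(34.3), 'n': 227}
{'px': [261.0, 213.0], 'c': (575.7, -8.8), 'mean': [579.0, -7.7], 'size': (110.1, 26.4), 'ang': -1.538, 'z': np.float64(34.4), 'n': 277}
-1 [[-0.0429, -0.0581, 0.0283], [-0.0288, -0.0022, 0.0343], [-0.0212, 0.0493, 0.0368]]
1 [[0.0233, -0.0585, 0.0285], [0.0388, -0.0015, 0.0344], [0.0475, 0.0509, 0.0375]]
```

Both lower slats lie flat at their places (±34 mm, −5 mm). Next is the third slat.

Request:
{"method": "move_arm", "body": {
  "motion": [
    [-0.1, [0, 0, 0.012], [0, -0.003, -0.006]],
    [-0.1, [0, 0, 0.025], [0, -0.003, -0.006]],
    [-0.1, [0, 0, 0.032], [0, -0.003, -0.006]],
    [-0.1, [0, 0, 0.0325], [0, -0.003, -0.006]],
    [0.7, [0, 0, 0.0325], [0, -0.003, -0.006]],
    [0.7, [0, 0, 0.0325], [0, -0.003, -0.006]],
    [0.7, [0, 0, 0.0325], [0, -0.003, -0.006]],
    [0.7, [0, 0, 0.0325], [0, -0.003, -0.006]]
  ]
}}

```text
clock: 19.1
tool_pos: [0.5114, 0.1974, 0.1813]
ee_rot: [[-0.995, -0.097, 0.0], [-0.097, 0.995, 0.001], [-0.001, 0.001, -1.0]]
ft_force: [-0.3, -0.5, -0.6]
gripper_width: 0.0212
finger_force: 30.1
```

```bash
python3 -c "
from go import *
to(clamp(.001,-.003),.27,1.571+.04)"
```

```text
clock 19.1 pos [0.5114 0.1974 0.1813] phi 1.668 q [-0.41  0.74 -0.09  2.15  0.24  0.27  0.96] w 0.0212
shift [-0.0108, -0.2087, -0.0889] turn [0.0011, 0.0005, 0.0568]
```

Request:
{"method": "move_arm", "body": {
  "motion": [
    [0.7, [0, 0, -0.02], [0, 0, 0]],
    [0.7, [0, -0.005, -0.055], [0, 0, 0.01]],
    [0.7, [-0.002, -0.03, -0.08], [0, 0, 0.02]],
    [0.7, [-0.004, -0.07, -0.089], [0, 0, 0.03]],
    [0.7, [-0.006, -0.115, -0.089], [0.001, 0, 0.04]],
    [0.7, [-0.008, -0.16, -0.089], [0.001, 0, 0.05]],
    [0.7, [-0.01, -0.195, -0.089], [0.001, 0, 0.057]],
    [0.7, [-0.011, -0.2087, -0.089], [0.001, 0, 0.057]]
  ]
}}

```text
clock: 19.9
tool_pos: [0.5426, -0.0135, 0.27]
ee_rot: [[-0.999, -0.035, 0.0], [-0.035, 0.999, -0.002], [-0.0, -0.002, -1.0]]
ft_force: [-0.4, 1.0, -0.5]
gripper_width: 0.0206
finger_force: 30.1
```

Request:
{"method": "move_arm", "body": {
  "motion": [
    [0.7, [0, 0, 0], [0, 0, 0]],
    [0.7, [0, 0, 0], [0, 0, 0]],
    [0.7, [0, 0, 0.01], [0, 0, 0]],
    [0.7, [0, 0, 0.025], [0, 0, 0]],
    [0.7, [0, 0, 0.035], [0, 0, 0]],
    [0.7, [0, 0, 0.035], [0, 0, 0]],
    [0.7, [0, 0, 0.035], [0, 0, 0]],
    [0.7, [0, 0, 0.035], [0, 0, 0]]
  ]
}}

```text
clock: 20.7
tool_pos: [0.5426, -0.0089, 0.2351]
ee_rot: [[-0.999, -0.041, 0.0], [-0.041, 0.999, -0.0], [-0.0, -0.0, -1.0]]
ft_force: [0.3, -0.4, -0.6]
gripper_width: 0.021
finger_force: 30.1
```

```bash
python3 - <<'E'
from go import *
from h import *
to(clamp(.001,-.003),.2152,1.571+.04)
c=r.capture("scene"); X,Y,z=inclamp(c); mx=c["pixels"].max(2); hsv=cv2.cvtColor(c["pixels"],cv2.COLOR_BGR2HSV)
m=(abs(X)<.07)&(abs(Y)<.03)&(z>.045)&(z<.085)&(mx<85)&(hsv[...,1]>110)
print(*blobs(c,m),sep="\n")
q=np.c_[X[m],Y[m],z[m]]; print(np.round(np.percentile(q,[0,2,50,98,100],axis=0),4).tolist())
E
```

```text
clock 20.7 pos [ 0.5426 -0.0089  0.2351] phi 1.612 q [ 0.02  0.64 -0.16  2.14  0.26  0.38  1.26] w 0.021
shift [0.0003, -0.0004, 0.0199] turn [-0.0001, 0.0003, 0.0006]
{'px': [262.0, 202.0], 'c': (564.4, -5.6), 'mean': [573.9, -4.4], 'size': (68.9, 20.6), 'ang': 0.163, 'z': np.float64(67.6), 'n': 109}
[[-0.0518, -0.0123, 0.0564], [-0.0461, -0.0102, 0.0578], [0.0311, 0.0012, 0.0676], [0.0562, 0.0101, 0.0696], [0.0573, 0.0104, 0.0745]]
```

Request:
{"method": "move_arm", "body": {
  "motion": [
    [0.7, [0, 0, 0.008], [0, 0, 0]],
    [0.7, [0, 0, 0.015], [0, 0, 0]],
    [0.7, [0, 0, 0.0195], [0, 0, 0]],
    [0.7, [0, 0, 0.02], [0, 0, 0]],
    [0.7, [0, 0, 0.02], [0, 0, 0]],
    [0.4, [0, 0, 0.02], [0, 0, 0]],
    [0.1, [0, 0, 0.02], [0, 0, 0]],
    [0.0, [0, 0, 0.02], [0, 0, 0]]
  ]
}}

```text
clock: 21.55
tool_pos: [0.5425, -0.0093, 0.2149]
ee_rot: [[-0.999, -0.04, 0.0], [-0.04, 0.999, -0.0], [-0.0, -0.0, -1.0]]
ft_force: [0.6, 0.7, 0.2]
gripper_width: 0.0427
finger_force: 0.0
```

Request:
{"method": "move_arm", "body": {
  "motion": [
    [0.0, [0, 0, 0], [0, 0, 0]],
    [0.0, [0, 0, -0.008], [0, 0, 0]],
    [0.0, [0, 0, -0.03], [0, 0, 0]],
    [0.0, [0, 0, -0.06], [0, 0, 0]],
    [0.0, [0, 0, -0.09], [0, 0, 0.1]],
    [0.0, [0, -0.03, -0.095], [0, 0, 0.23]],
    [0.0, [0, -0.07, -0.095], [0, 0, 0.36]],
    [0.0, [0, -0.1, -0.095], [0, 0, 0.49]]
  ]
}}

```text
clock: 22.35
tool_pos: [0.5464, -0.1112, 0.3112]
ee_rot: [[-0.898, 0.44, 0.002], [0.44, 0.898, -0.001], [-0.002, 0.0, -1.0]]
ft_force: [0.9, 0.6, -1.1]
gripper_width: 0.0429
finger_force: 0.0
```

Request:
{"method": "move_arm", "body": {
  "motion": [
    [0.0, [-0.006, -0.012, 0], [0, 0, 0.1]],
    [0.0, [-0.006, -0.012, 0], [0, 0, 0.15]],
    [0.0, [-0.006, -0.012, 0], [0, 0, 0.15]],
    [0.0, [-0.006, -0.012, 0], [0, 0, 0.15]],
    [0.0, [-0.006, -0.012, 0], [0, 0, 0.15]],
    [0.0, [-0.006, -0.012, 0], [0, 0, 0.15]],
    [0.0, [-0.006, -0.012, 0], [0, 0, 0.15]],
    [0.0, [-0.006, -0.012, 0], [0, 0, 0.15]]
  ]
}}

```text
clock: 23.15
tool_pos: [0.5468, -0.1225, 0.3098]
ee_rot: [[-0.826, 0.564, 0.0], [0.564, 0.826, -0.0], [-0.0, -0.0, -1.0]]
ft_force: [0.3, -0.6, -0.2]
gripper_width: 0.0426
finger_force: 0.0
```

```bash
python3 - <<'E'
from go import *
from h import *
to([.5447,-.1182],.26,.969)
for n in("scene","top"):
    c=r.capture(n); X,Y,z=inclamp(c); mx=c["pixels"].max(2); hsv=cv2.cvtColor(c["pixels"],cv2.COLOR_BGR2HSV)
    for lo,hi in((.028,.0395),(.041,.056)):
        m=(abs(X)<.07)&(Y>-.068)&(Y<.06)&(z>lo)&(z<hi)&(mx<85)&(hsv[...,1]>90)
        print(n,lo,*blobs(c,m),sep="\n"); q=np.c_[X[m],Y[m],z[m]]
        if len(q): print(np.round(np.percentile(q,[1,50,99],axis=0),4).tolist())
    m=(abs(X)<.03)&(abs(Y+.112)<.03)&(z>.062)&(z<.09)&(hsv[...,1]>100)&(mx>80); print("wings",*blobs(c,m))
    cv2.imwrite(f"pics/{n}3.png",cv2.resize(c["pixels"][140:260,200:360],None,fx=4,fy=4,interpolation=cv2.INTER_CUBIC))
E
```

```text
clock 23.15 pos [ 0.5468 -0.1225  0.3098] phi 0.972 q [ 0.16  0.53 -0.05  2.06  0.05  0.55  1.04] w 0.0426
shift [0.0041, 0.0024, 0.0498] turn [-0.0, 0.0, 0.0025]
scene
0.028
{'px': [262.0, 196.0], 'c': (511.6, -47.9), 'mean': [512.7, -48.1], 'size': (35.5, 21.2), 'ang': -1.568, 'z': np.float64(34.6), 'n': 69}
{'px': [283.0, 203.0], 'c': (508.2, 20.5), 'mean': [509.9, 18.6], 'size': (42.7, 31.2), 'ang': -1.523, 'z': np.float64(34.5), 'n': 99}
{'px': [261.0, 213.0], 'c': (582.1, -7.8), 'mean': [581.1, -5.1], 'size': (106.5, 28.8), 'ang': -1.528, 'z': np.float64(34.8), 'n': 187}
[[-0.0428, -0.0567, 0.0283], [0.0285, 0.0097, 0.0346], [0.0539, 0.0493, 0.0389]]
scene
0.041
{'px': [268.0, 203.0], 'c': (543.1, -7.8), 'mean': [547.5, -6.1], 'size': (106.6, 23.2), 'ang': 0.045, 'z': np.float64(46.4), 'n': 223}
[[-0.0491, -0.0125, 0.0414], [0.0065, 0.0004, 0.0464], [0.0546, 0.0098, 0.049]]
wings {'px': [234.0, 182.0], 'c': (545.8, -116.5), 'mean': [546.7, -116.0], 'size': (37.2, 10.6), 'ang': -0.604, 'z': np.float64(74.1), 'n': 100}
top
0.028
{'px': [310.0, 202.0], 'c': (577.5, -40.9), 'mean':
[... 250 characters left out ...]
 (509.3, -43.9), 'mean': [509.7, -43.8], 'size': (44.6, 18.6), 'ang': -1.567, 'z': np.float64(36.1), 'n': 134}
{'px': [286.0, 229.0], 'c': (505.7, 21.2), 'mean': [507.1, 21.5], 'size': (39.2, 20.9), 'ang': -1.559, 'z': np.float64(35.6), 'n': 120}
[[-0.0431, -0.058, 0.0318], [-0.0232, -0.0152, 0.0358], [0.045, 0.0483, 0.0393]]
top
0.041
{'px': [298.0, 216.0], 'c': (542.5, -8.5), 'mean': [541.6, -8.1], 'size': (107.3, 22.9), 'ang': 0.042, 'z': np.float64(47.8), 'n': 332}
[[-0.0522, -0.0125, 0.0428], [-0.0001, -0.0018, 0.0478], [0.0523, 0.0088, 0.0521]]
wings {'px': [341.0, 215.0], 'c': (539.8, -114.4), 'mean': [539.7, -113.7], 'size': (22.9, 9.4), 'ang': -0.545, 'z': np.float64(81.0), 'n': 37}
```

View pics/scene3.png

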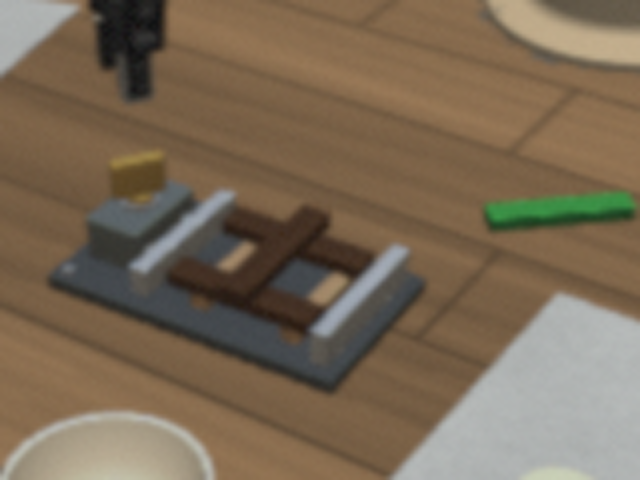

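The stack is right: two lower slats and one across them at (260,255). The wings are unturned at (137,175), screw at about 0.64 rad. Going down on the wings.

Request:
{"method": "move_arm", "body": {
  "motion": [
    [0.0, [0.002, 0.001, 0.01], [0, 0, 0.002]],
    [0.0, [0.004, 0.0024, 0.03], [0, 0, 0.002]],
    [0.0, [0.004, 0.0024, 0.05], [0, 0, 0.002]],
    [0.0, [0.004, 0.0024, 0.065], [0, 0, 0.002]],
    [0.0, [0.004, 0.0024, 0.075], [0, 0, 0.002]],
    [0.0, [0.004, 0.0024, 0.0785], [0, 0, 0.002]],
    [0.0, [0.004, 0.0024, 0.0785], [0, 0, 0.002]],
    [0.0, [0.004, 0.0024, 0.0785], [0, 0, 0.002]]
  ]
}}

```text
clock: 24.05
tool_pos: [0.5449, -0.1185, 0.2317]
ee_rot: [[-0.824, 0.566, 0.001], [0.566, 0.824, -0.0], [-0.001, 0.0, -1.0]]
ft_force: [-0.2, -0.0, 0.5]
gripper_width: 0.0428
finger_force: 0.0
```

Request:
{"method": "move_arm", "body": {
  "motion": [
    [0.5, [0, 0, 0], [0, 0, 0]],
    [0.9, [0, 0, 0], [0, 0, 0]],
    [1.0, [0, 0, 0], [0, 0, 0]],
    [1.0, [0, 0, 0], [0, 0, 0]],
    [1.0, [0, 0, 0], [0, 0, 0]],
    [1.0, [0, 0, 0], [0, 0, 0]],
    [1.0, [0, 0, 0], [0, 0, 0]],
    [1.0, [0, 0, 0], [0, 0, 0]]
  ],
  "newtons": 40
}}

```text
clock: 24.85
tool_pos: [0.5446, -0.1191, 0.232]
ee_rot: [[-0.824, 0.567, 0.0], [0.567, 0.824, -0.001], [-0.001, -0.001, -1.0]]
ft_force: [-1.0, -1.9, 5.4]
gripper_width: 0.0093
finger_force: 42.0
```

```bash
python3 -c "
from go import *
s=r.read_state();print(s['ft_force'],s['ft_torque'],s['finger_force'])
to([.5453,-.1182],.231,.04+1.5708-2.6)"
```

```text
[-1.00858203 -1.88608226  5.41985789] [-0.36270685  0.37967195  0.0054896 ] 42.049094438552856
clock 24.85 pos [ 0.5446 -0.1191  0.232 ] phi 0.968 q [ 0.14  0.65 -0.04  2.11  0.07  0.38  1.02] w 0.0093
shift [-0.0001, 0.0011, 0.001] turn [0.0004, 0.001, 1.9574]
```

Request:
{"method": "move_arm", "body": {
  "motion": [
    [1.0, [0, 0.0005, -0.001], [0, 0, 0.1]],
    [1.0, [0, 0.0005, -0.001], [0, 0, 0.23]],
    [1.0, [0, 0.0005, -0.001], [0, 0, 0.36]],
    [1.0, [0, 0.0005, -0.001], [0, 0, 0.49]],
    [1.0, [0, 0.0005, -0.001], [0, 0, 0.62]],
    [1.0, [0, 0.0005, -0.001], [0, 0, 0.75]],
    [1.0, [0, 0.0005, -0.001], [0, 0, 0.88]],
    [1.0, [0, 0.0005, -0.001], [0, 0, 1.0]]
  ]
}}

```text
clock: 25.65
tool_pos: [0.5449, -0.1189, 0.2321]
ee_rot: [[0.037, 0.999, 0.0], [0.999, -0.037, -0.001], [-0.001, 0.0, -1.0]]
ft_force: [0.4, -4.0, -8.5]
gripper_width: 0.0095
finger_force: 40.3
```

```bash
python3 -c "
from go import *
s=r.read_state();print(s['ft_force'],s['ft_torque'],s['finger_force'])
to([.5453,-.1182],.2325,.04+1.5708-2.6)"
```

```text
[ 0.40274825 -4.01638673 -8.522495  ] [-0.86918345 -0.18115992  0.07522772] 40.3181254863739
clock 25.65 pos [ 0.5449 -0.1189  0.2321] phi -0.037 q [-0.02  0.67  0.2   2.12 -0.33  0.38  0.41] w 0.0095
shift [0.0007, 0.0004, -0.0004] turn [0.0008, 0.0011, 0.9521]
```

Request:
{"method": "move_arm", "body": {
  "motion": [
    [1.0, [0, 0.0005, 0.0006], [0, 0, 0.13]],
    [1.0, [0, 0.0005, 0.0006], [0, 0, 0.26]],
    [1.0, [0, 0.0005, 0.0006], [0, 0, 0.4]],
    [1.0, [0, 0.0005, 0.0006], [0, 0, 0.54]],
    [1.0, [0, 0.0005, 0.0006], [0, 0, 0.68]],
    [1.0, [0, 0.0005, 0.0006], [0, 0, 0.81]],
    [1.0, [0, 0.0005, 0.0006], [0, 0, 0.9]],
    [1.0, [0, 0.0005, 0.0006], [0, 0, 0.94]]
  ]
}}

```text
clock: 26.45
tool_pos: [0.5452, -0.119, 0.2321]
ee_rot: [[0.828, 0.561, 0.0], [0.561, -0.828, -0.002], [-0.001, 0.002, -1.0]]
ft_force: [-3.1, -4.2, 2.2]
gripper_width: 0.0094
finger_force: 41.7
```

```bash
python3 -c "
from go import *
s=r.read_state();print(s['ft_force'],s['ft_torque'],s['finger_force'])
to([.5453,-.1182],.2325,.04+1.5708-2.6)"
```

```text
[-3.05336295 -4.20598814  2.2407624 ] [-1.07436503  0.52296781  0.08294188] 41.73197150230408
clock 26.45 pos [ 0.5452 -0.119   0.2321] phi -0.975 q [-0.18  0.7   0.44  2.13 -0.68  0.44 -0.18] w 0.0094
shift [0.0005, -0.0006, -0.0004] turn [0.0016, 0.0007, 0.014]
```

Request:
{"method": "move_arm", "body": {
  "motion": [
    [1.0, [0, 0, 0], [0, 0, 0.02]],
    [1.0, [0, 0, 0], [0, 0, 0.04]],
    [1.0, [0, 0, 0], [0, 0, 0.05]],
    [1.0, [0, 0, 0], [0, 0, 0.06]],
    [1.0, [0, 0, 0], [0, 0, 0.07]],
    [1.0, [0, 0, 0], [0, 0, 0.08]],
    [1.0, [0, 0, 0], [0, 0, 0.08]],
    [1.0, [0, 0, 0], [0, 0, 0.08]]
  ]
}}

```text
clock: 27.25
tool_pos: [0.5452, -0.1189, 0.2321]
ee_rot: [[0.866, 0.499, 0.0], [0.499, -0.866, -0.002], [-0.001, 0.002, -1.0]]
ft_force: [-3.4, -5.8, 2.5]
gripper_width: 0.0093
finger_force: 61.9
```

```bash
python3 -c "
from go import *
from h import *
s=r.read_state();print(s['ft_force'],s['ft_torque'],s['finger_force'])
to([.5453,-.1182],.2325,.04+1.5708-1.03)
for n in('scene','top'):
    c=r.capture(n); X,Y,z=inclamp(c); mx=c['pixels'].max(2); hsv=cv2.cvtColor(c['pixels'],cv2.COLOR_BGR2HSV)
    m=(abs(X)<.06)&(Y>-.095)&(Y<-.045)&(z>.030)&(z<.042)&(hsv[...,1]<60)&(mx>100); print(n,'jaw top',*blobs(c,m)); 
    if m.any(): print(np.percentile(Y[m],[2,50,98]))
    m=(abs(X)<.07)&(Y>-.068)&(Y<.06)&(z>.028)&(z<.056)&(mx<85)&(hsv[...,1]>90)
    print(blobs(c,m)); 
"
```

```text
[-3.37539213 -5.77751413  2.45757761] [-1.19274672  0.68878905  1.35842417] 61.940358337014914
clock 27.25 pos [ 0.5452 -0.1189  0.2321] phi -1.048 q [-0.19  0.71  0.46  2.13 -0.71  0.45 -0.22] w 0.0093
shift [0.0004, -0.0006, -0.0004] turn [0.0006, 0.002, -1.6289]
scene jaw top {'px': [249.0, 199.0], 'c': (542.9, -71.8), 'mean': [546.3, -67.4], 'size': (110.5, 20.9), 'ang': 0.037, 'z': np.float64(35.1), 'n': 120}
[-0.07294108 -0.06136352 -0.05557415]
[{'px': [269.0, 206.0], 'c': (541.7, -6.3), 'mean': [547.5, -2.9], 'size': (110.8, 101.6), 'ang': 0.026, 'z': np.float64(36.2), 'n': 574}]
top jaw top
[{'px': [295.0, 197.0], 'c': (591.1, -1.0), 'mean': [589.8, -1.1], 'size': (20.8, 9.5), 'ang': -1.265, 'z': np.float64(47.7), 'n': 26}, {'px': [282.0, 201.0], 'c': (582.0, 30.0), 'mean': [580.9, 32.1], 'size': (37.0, 10.0), 'ang': -1.425, 'z': np.float64(35.6), 'n': 45}]
```

Seated: the moment rose to 1.36 N m and the jaw face is at −56 mm. Now backing off a quarter turn.

Request:
{"method": "move_arm", "body": {
  "motion": [
    [1.0, [0, 0, 0], [0, 0, -0.08]],
    [1.0, [0, 0, 0], [0, 0, -0.2]],
    [1.0, [0, 0, 0], [0, 0, -0.33]],
    [1.0, [0, 0, 0], [0, 0, -0.46]],
    [1.0, [0, 0, 0], [0, 0, -0.59]],
    [1.0, [0, 0, 0], [0, 0, -0.72]],
    [1.0, [0, 0, 0], [0, 0, -0.85]],
    [1.0, [0, 0, 0], [0, 0, -0.98]]
  ]
}}

```text
clock: 28.15
tool_pos: [0.545, -0.1189, 0.232]
ee_rot: [[0.067, 0.998, -0.0], [0.998, -0.067, -0.001], [-0.001, -0.0, -1.0]]
ft_force: [-3.4, -4.7, 0.4]
gripper_width: 0.0089
finger_force: 41.7
```

Request:
{"method": "move_arm", "body": {
  "motion": [
    [1.0, [0, 0, 0], [0, 0, -0.13]],
    [1.0, [0, 0, 0], [0, 0, -0.26]],
    [1.0, [0, 0, 0], [0, 0, -0.39]],
    [1.0, [0, 0, 0], [0, 0, -0.5]],
    [1.0, [0, 0, 0], [0, 0, -0.59]],
    [1.0, [0, 0, 0], [0, 0, -0.64]],
    [1.0, [0, 0, 0], [0, 0, -0.64]],
    [1.0, [0, 0, 0], [0, 0, -0.64]]
  ]
}}

```text
clock: 28.95
tool_pos: [0.5449, -0.1189, 0.2321]
ee_rot: [[-0.537, 0.844, -0.001], [0.844, 0.537, -0.001], [-0.0, -0.001, -1.0]]
ft_force: [-3.1, -4.1, 4.4]
gripper_width: 0.0091
finger_force: 42.0
```

```bash
python3 - <<'E'
from go import *
from h import *
s=r.read_state();print(s['ft_force'],s['ft_torque'],s['finger_force'],np.abs(s['qd']).max())
to([.5453,-.1182],.2325,.04+1.5708-1.03)
for n in('scene','top'):
    c=r.capture(n); X,Y,z=inclamp(c); mx=c['pixels'].max(2); hsv=cv2.cvtColor(c['pixels'],cv2.COLOR_BGR2HSV)
    m=(abs(X)<.06)&(Y>-.095)&(Y<-.045)&(z>.030)&(z<.042)&(hsv[...,1]<60)&(mx>100)
    if m.any(): print('jaw Y',np.percentile(Y[m],[2,50,98]))
    for lo,hi in((.028,.0395),(.041,.056)):
        m=(abs(X)<.07)&(Y>-.068)&(Y<.06)&(z>lo)&(z<hi)&(mx<85)&(hsv[...,1]>90)
        print(n,lo,*blobs(c,m),sep="\n")
    m=(abs(X)<.03)&(abs(Y+.112)<.03)&(z>.055)&(z<.09)&(hsv[...,1]>100)&(mx>80); print("wings",*blobs(c,m))
    cv2.imwrite(f"pics/{n}4.png",cv2.resize(c["pixels"][120:260,200:360],None,fx=4,fy=4,interpolation=cv2.INTER_CUBIC))
E
```

```text
[-3.06862654 -4.06800246  4.3732314 ] [-1.00178624  0.78292763  0.0338339 ] 41.97133004665375 0.004040751226793056
clock 28.95 pos [ 0.5449 -0.1189  0.2321] phi 0.567 q [ 0.07  0.66  0.06  2.12 -0.1   0.37  0.78] w 0.0091
shift [0.0004, 0.0007, -0.0004] turn [-0.0011, 0.0002, -0.0141]
jaw Y [-0.08333461 -0.07181123 -0.06605699]
scene
0.028
{'px': [264.0, 196.0], 'c': (510.6, -43.1), 'mean': [512.3, -43.3], 'size': (34.0, 21.1), 'ang': -1.442, 'z': np.float64(34.3), 'n': 68}
{'px': [284.0, 203.0], 'c': (513.8, 21.5), 'mean': [510.0, 20.6], 'size': (39.6, 37.0), 'ang': -1.448, 'z': np.float64(34.8), 'n': 95}
{'px': [262.0, 213.0], 'c': (581.6, -6.1), 'mean': [580.6, -3.3], 'size': (106.6, 29.5), 'ang': -1.537, 'z': np.float64(34.6), 'n': 183}
scene
0.041
{'px': [269.0, 203.0], 'c': (542.7, -4.3), 'mean': [546.7, -2.3], 'size': (108.6, 24.0), 'ang': 0.015, 'z': np.float64(46.6), 'n': 230}
wings {'px': [228.0, 183.0], 'c': (555.4, -129.4), 'mean': [555.8, -129.2], 'size': (6.4, 6.2), 'ang': 0.841, 'z': np.float64(70.2), 'n': 19} {'px': [240.0, 182.0], 'c': (537.7, -104.9), 'mean': [539.3, -103.9], 'size': (11.8, 8.0), 'ang': 1.344, 'z': np.float64(72.9), 'n': 27}
jaw Y [-0.08283074 -0.07315884 -0.06738482]
top
0.028
{'px': [309.0, 203.0], 'c': (576.9, -38.0), 'mean': [577.4, -37.0], 'size': (42.0, 20.5), 'ang': 1.534, 'z': np.float64(36.1), 'n': 121}
{'px': [284.0, 204.0], 'c': (574.2, 28.7), 'mean': [575.1, 27.8], 'size': (39.5, 21.1), 'ang': 1.547, 'z': np.float64(35.6), 'n': 120}
{'px': [310.0, 228.0], 'c': (509.3, -41.0), 'mean': [509.2, -39.8], 'size': (44.1, 18.8), 'ang': -1.569, 'z': np.float64(36.6), 'n': 131}
{'px': [285.0, 230.0], 'c': (505.7, 25.2), 'mean': [506.3, 25.0], 'size': (36.5, 21.2), 'ang': -1.505, 'z': np.float64(35.7), 'n': 117}
top
0.041
{'px': [296.0, 216.0], 'c': (542.6, -4.6), 'mean': [541.4, -4.5], 'size': (107.4, 21.6), 'ang': 0.025, 'z': np.float64(47.8), 'n': 339}
wings
```

View pics/scene4.png

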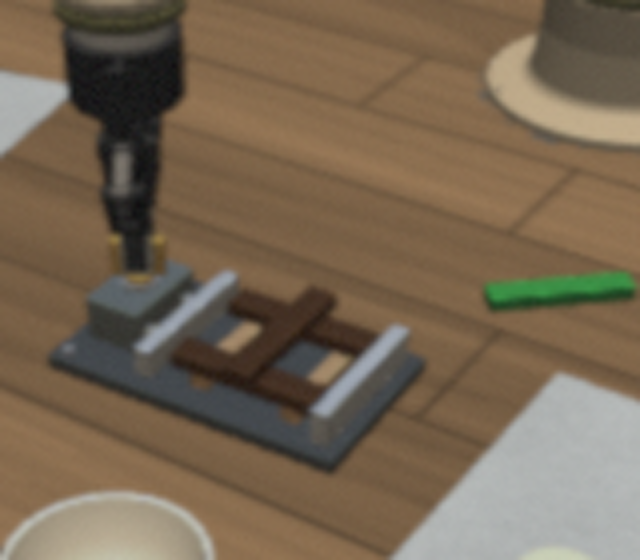

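The picture shows the stack intact at (260,335), the fingers gripping the wings at (137,255) and the jaw drawn back. The tool angle puts the screw at 1.04 rad, the jaw position at about 1.1 rad; the grip is 42 N and everything is still.

```bash
python3 -c "
from workcell import r
print(r.job_done())"
```

```text
the job is handed in; nothing more can be done
None
```

The job is handed in at about 29 s: the three slats are stacked crosswise in the clamp, and the screw was seated, then backed off a quarter turn to about 1.04 rad and is still gripped at 42 N; the first slat landed on the fence top and had to be reset, and the judge's result was not shown.

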